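Graded jars back into the jar rail

TASK

Put the four storage jars away in the wooden jar rail, lined up in order of size: each upright in the well that matches it, from the slim spice jar in the smallest well up to the square jar in the square well, standing right down on the cork. They are glass, so lower each one in rather than dropping it and knock none over. Leave the tin that is among them standing where it is.

Things in the scene. Friction and masses are not known exactly. Their poses are not given: they have to be found in the camera images.
- jar_slim: Slim spice jar, 45 mm across, 106 mm tall, closed with a red cap; the smallest of the four. Origin at the centre of its underside, z up along its axis. Grip it by the cap: round, 45 mm across, from 85 to 106 mm above the origin, in one piece with the jar. About 0.11 kg.
- jar_round: Small round glass jar with a white lid, 61 mm across, 100 mm tall; the second smallest. Origin at the centre of its underside, z up along its axis. Grip it by the lid: round, 57 mm across, from 84 to 100 mm above the origin; the lid is tight and does not come off. About 0.2 kg.
- jar_wide: Wider round glass jar with a red lid, 71 mm across, 112 mm tall; the second largest. Origin at the centre of its underside, z up along its axis. Grip it by the lid: round, 66 mm across, from 96 to 112 mm above the origin; the lid is tight and does not come off. About 0.36 kg.
- jar_square: Square glass jar with rounded corners and a round yellow lid, 84 x 84 mm, 122 mm tall; the largest. Origin at the centre of its underside, z up, x and y square to its four sides (a quarter turn looks the same). Grip it by the lid: round, 66 mm across, 106 to 122 mm above the origin; it does not come off. About 0.42 kg.
- well_slim: Smallest well of the jar rail, for the slim spice jar: round, 60 mm across, at one end of the row. Origin at the centre of the top of its cork pad, 12 mm above the worktop, where a jar's underside comes to stand; the board's top is 16 mm higher. Axes as those of the rail: y along the row towards the square well, x across the board.
- well_round: Second well of the jar rail, for the small round jar with the white lid: round, 76 mm across, 77 mm along the row from the smallest well. Origin and axes as for the smallest well.
- well_wide: Third well of the jar rail, for the wider round jar with the red lid: round, 86 mm across, 90 mm along the row from the second well. Origin and axes as for the smallest well.
- well_square: Largest well of the jar rail, for the square jar: square, 99 x 99 mm, sides parallel to the rail, 101 mm along the row from the third well. The square jar must be turned square to the rail (within about 8 degrees). Origin and axes as for the smallest well.
- jar_rail: Fixed wooden board, 134 x 366 mm, 28 mm thick, any yaw, with the four wells (18 mm deep, cork-floored) in a row. Steel bar along one long side, 62 mm from the row, up to 55 mm above the worktop. Origin on the worktop, midway between the end wells' centres; x across (bar at +x), y from smallest to square well. Neighbouring jars stand 25 mm apart: close the fingers across the board, along x.
- tin: Short round food tin, 75 mm across and 58 mm tall, standing loose among the jars; not to be moved. Origin at the centre of its underside. Round the work lie flat things (pen, spoon); a low kitchen scale (32 mm tall) stands beyond the jars, a toaster (180 mm) and a kettle (240 mm) at the back of the worktop, beyond the rail.
Mind the look-alikes: they are no part of the job. What is shaped like the jar_round but black is not meant.

How it is judged:
By the outcome, as a careful person would: the job done as asked, in the order asked, and still so for the second after the job is handed in, with the robot touching nothing.
It also fails if it takes over 106 s, if anything falls off the work surface, if the arm or the gripper's body presses on something with over 40 N, if the wrist force passes 120 N, or if a joint passes its speed limit or range.

ROBOT

A 6-joint arm with a two-finger parallel gripper is mounted at the origin on a cart in front of the work surface, level with it; the furniture and walls round the work are solid. World frame = base frame: x ahead of the robot, y to its left, z up, the work surface at z = 0. Lengths are in m, angles in rad, forces in N, time in s.
With the tool pointing down it reaches from about 0.375 to 0.975 m from the base axis. Payload 3.8 kg.
Tool frame: the origin (TCP) lies on the centre line of the jaws, within the pads' length; the fingertips stand 14 mm ahead of it and the grasp point (between the pads) lies 5 mm behind it; z points along the fingers, y is the line along which they close (so a half turn about z gives the same grasp; the last joint's range is limited). The gripper opens to 85 mm and grips with 20 to 120 N. Pads are 22 mm wide; open, the fingers measure 114 mm over their backs; the gripper's body (76 mm by 85 mm) begins 54 mm behind the grasp point. The pads swing forward as they close: fully open they stand 13 mm farther back than shut.
Start: joints at [-1.384, 0.264, 1.604, -0, 1.274, -0.037], TCP at [0.15, -0.658, 0.208] pointing down, gripper open.
Joint ranges: [-2.63, 2.63], [-0.94, 2.18], [0.31, 2.57], [-1.31, 4.45], [0, 2.66], [-2.55, 2.55]. Speed limits (rad/s): [2.57, 2.57, 3.14, 3.14, 3.14, 3.14].

INTERFACE

Orientations are given as a rotation vector (axis times angle).
In Python, from workcell import bot, eyes, spot_in gives the robot as it stands.
- The arm moves only by the tool carry_out, never from a script. Its argument "series" is text: rows parted by semicolons, each of 4 numbers parted by spaces: the shift along the world's x, y, z in m, then the turn about the world's z in degrees. In form: tx ty tz roll; .... A call has 1 to 20 rows; each row shifts and turns the commanded pose from where the row before left it; what a row does not reach is not made up. A row lasts 1/8 s, in which the tool goes at most 62.5 mm and 10.7 degrees, less where a joint would pass 70% of its speed; a pose out of reach is approached as far as the arm can. A call is refused whole if a number of a shift passes 0.0625 or a number of a turn 10.7, either way. A call with a gripper value outside its range is refused whole. "jaw" is the gripper command: -1 is shut, 1 is fully open, values between are in proportion, set as the call begins (left out, the last holds). The fingers move at their own pace and stop on an object; "grip_force" is the grip in N (left out, the last holds). Time passes only in rows, so rows that do not move let the fingers close. It gives the time, the measured TCP pose, the force, the opening and the grip force at its end, in the units of the state.
- bot.read_state(): the state, without advancing time (a new reading comes with each control period).
- eyes.read_camera(name): name is "scene" or "top" or "wrist"; returns (picture, depth): 384x512x3 uint8, blue, green, red; 384x512 float32, m along the optical axis (not along the pixel's ray), 0 where there is no reading.
- eyes.get_calibration(name): a dict with "K" (3x3 intrinsics, pixels), "position" and "rotation" of the camera in the world; the wrist camera has in their place "T_tool_cam" (4x4, takes a point from camera to tool coordinates, whose origin is the TCP and whose axes are the flange's). Camera axes: x right, y down, z forward; pixel columns grow to the right and rows downward; lengths in m; the calibration is good to about 2 mm. A picture is of the moment at which its call begins: read the wrist's pose just before it. get_calibration takes no time and is no camera call.
- bot.finish_job(): hands the job in; it is judged then, once.
Trained networks look in the newest picture that a camera, given by its name, has taken for a name from the list of things; names that differ only in an ending like _2 or _b are one class to them, and where a whole thing is asked for, a point or a joint stands for the part that bears it (a point fixed in the world has none). Each returns a list of dicts, best first, with "score" (0 to 1); they miss things now and then, are a little off and sometimes report something else, mostly with a low value. They report only what shows in the picture. A call takes as long as a camera call. They do not tell look-alikes from the thing itself.
- spot_in(camera, target): "rect" ([centre column, centre row, width, height] in pixels, round what is visible of it).
The state is a dict: "time": time; "q": joint angles; "joint_vel": joint speeds; "joint_torque": joint torques, N m; "tool_pos": TCP position; "tcp_rot": TCP orientation; "wrist_force": force on the tool from outside, world axes, zero at the start; "torque": the same for the moment, N m; "width": opening from 0.0 (shut) to 1.0 (fully open); "grip_force": force on a finger pad.
Only numpy, scipy, OpenCV 4.12 (cv2) and the standard library are available. Lean on these libraries where they do the work, as an engineer would, in place of code of your own. Each camera call takes 0.05 s, during which the arm holds its last target. There are 200 camera calls.

## Working session

There is one attempt and no reset: what is moved stays moved. The work goes in short steps, Python scripts to look and compute and a tool call to move; the robot and the scene stay as the last step left them, time stands still between calls to the robot, and variables do not carry over. Pictures are saved under pics/ and viewed, at most 14 in all, crops included, and the job is handed in when it is done.

Besides the shell and the picture viewer there is one more tool, called after "Call:" as name(argument=value, ...) on one line, values as JSON. carry_out: Moves the arm, as the interface text tells. Its arguments: {"type":"object","properties":{"series":{"type":"string"},"jaw":{"type":"number"},"grip_force":{"type":"number"}},"required":["series"]}

```bash
mkdir -p pics; cat > h.py <<'E'
import numpy as np,cv2
from workcell import bot,eyes,spot_in
from scipy.spatial.transform import Rotation as R
def cam(n):
    s=bot.read_state(); im,d=eyes.read_camera(n); c=eyes.get_calibration(n)
    K=np.array(c["K"])
    if n=="wrist":
        T=np.eye(4);T[:3,:3]=R.from_rotvec(s["tcp_rot"]).as_matrix();T[:3,3]=s["tool_pos"];T=T@np.array(c["T_tool_cam"])
        P,M=T[:3,3],T[:3,:3]
    else:
        P=np.array(c["position"]);M=np.array(c["rotation"])
        if M.shape!=(3,3): M=R.from_rotvec(M).as_matrix()
    v,u=np.mgrid[:384,:512]
    X=np.stack([(u-K[0,2])/K[0,0]*d,(v-K[1,2])/K[1,1]*d,d],-1)@M.T+P
    X[d==0]=np.nan
    return im,d,X,K,P,M
E
python3 - <<'E'
from h import *
for n in("top","scene"):
    im,d,X,K,P,M=cam(n); cv2.imwrite(f"pics/{n}0.png",im); np.save(f"{n}X.npy",X);np.save(f"{n}I.npy",im)
    print(n,P,M.round(2).tolist(),K[0,0])
    for t in "jar_slim jar_round jar_wide jar_square tin jar_rail".split():
        for r in spot_in(n,t)[:3]:
            c,w=r["rect"][:2],r["rect"][2:]; print(t,round(r["score"],2),np.round(r["rect"]),X[int(c[1]),int(c[0])].round(3))
print(bot.read_state())
E
```

```text
top [ 0.42573688 -0.15312928  1.47882495] [[-0.02, -1.0, 0.08], [-1.0, 0.02, 0.0], [-0.0, -0.08, -1.0]] 385.2034616767321
jar_slim 0.49 [321. 223.  16.  10.] [ 0.414 -0.368  0.107]
jar_round 0.78 [382. 208.  22.  21.] [ 0.467 -0.592  0.101]
jar_round 0.67 [249. 182.  20.  20.] [ 0.564 -0.118  0.108]
jar_round 0.61 [292. 223.  17.  15.] [ 0.419 -0.269  0.098]
jar_wide 0.85 [252. 184.  19.  18.] [ 0.556 -0.129  0.112]
jar_square 0.92 [251. 220.  28.  25.] [ 0.428 -0.12   0.121]
jar_square 0.4 [290. 221.  16.  13.] [ 0.422 -0.262  0.106]
tin 0.65 [290. 197.  24.  22.] [ 0.511 -0.264  0.056]
jar_rail 0.81 [163. 189.  86. 100.] [0.552 0.215 0.008]
jar_rail 0.42 [174. 203.  22.  21.] [0.501 0.175 0.012]
scene [-0.89224418 -0.95147684  0.99936341] [[0.49, -0.44, 0.75], [-0.87, -0.26, 0.42], [0.02, -0.86, -0.51]] 488.7820490456477
jar_slim 0.89 [294. 218.  14.  34.] [ 0.393 -0.389  0.068]
jar_round 0.89 [358. 235.  17.  25.] [ 0.43  -0.61   0.059]
jar_round 0.75 [266. 209.  19.  33.] [ 0.393 -0.28   0.069]
jar_wide 0.66 [233. 197.  25.  40.] [ 0.398 -0.144  0.073]
jar_wide 0.62 [251. 180.  1
[... 233 characters left out ...]
.] [0.534 0.186 0.022]
{'time': 0.7, 'q': array([-1.38390375e+00,  2.63867458e-01,  1.60399481e+00, -8.12349088e-06,
        1.27371224e+00, -3.69141026e-02]), 'joint_vel': array([ 0.00097986,  0.00168093, -0.00089856, -0.00199115, -0.00153901,
       -0.00068778]), 'joint_torque': array([-2.74538761e-04, -5.14847016e+01, -3.67612517e+01,  6.69903761e-05,
        6.75263364e-04, -1.09029304e-05]), 'tool_pos': array([ 0.14979653, -0.65816273,  0.20830448]), 'tcp_rot': array([ 3.12192412e+00,  3.50823083e-01, -1.00319460e-05]), 'wrist_force': array([-0.59594617,  0.40023329, -0.09914663]), 'torque': array([-0.05380536,  0.04753877,  0.03344842]), 'grip_force': 0.0, 'width': 1.0021284683805465}
```

View pics/top0.png

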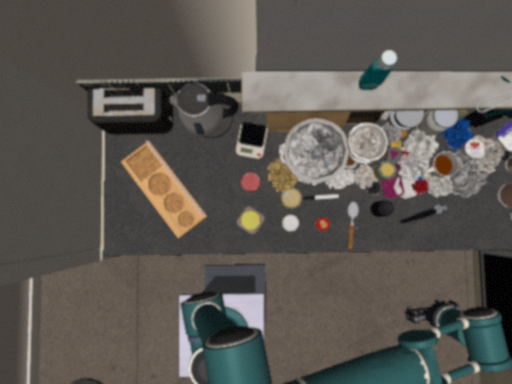

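View pics/scene0.png

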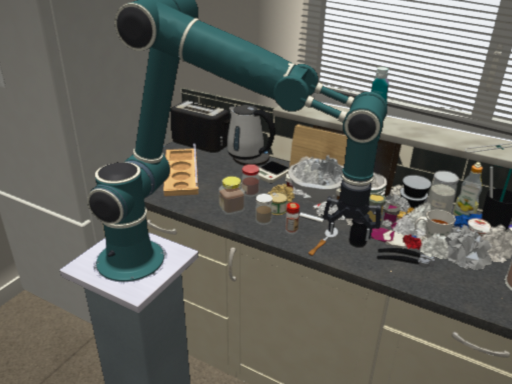

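```bash
python3 - <<'E'
from h import *
X=np.load("topX.npy");I=np.load("topI.npy")
for n,(x,y),h in [("slim",(.414,-.368),.106),("round",(.419,-.269),.1),("wide",(.56,-.122),.112),("square",(.428,-.12),.122),("tin",(.511,-.264),.058)]:
    m=(abs(X[...,2]-h)<.008)&(np.hypot(X[...,0]-x,X[...,1]-y)<.06)
    p=X[m]; (cx,cy),r=cv2.minEnclosingCircle(p[:,:2].astype(np.float32)); print(n,m.sum(),p.mean(0).round(4),np.round([cx,cy,r],4))
m=(abs(X[...,2]-.028)<.008)&(X[...,1]>.0)&(X[...,1]<.4)&(X[...,0]>.35)&(X[...,0]<.75)
n,l,s,c=cv2.connectedComponentsWithStats(m.astype(np.uint8)); k=1+s[1:,4].argmax()
p=X[l==k][:,:2].astype(np.float32); print("rail",len(p),cv2.minAreaRect(p),cv2.boxPoints(cv2.minAreaRect(p)))
m=(X[...,2]>.038)&(X[...,1]>-.05)&(X[...,1]<.45)&(X[...,0]>.35)&(X[...,0]<.75)
print(X[m][::5].round(3)[:40].tolist())
c=cv2.resize(I[130:250,110:270],None,fx=5,fy=5,interpolation=cv2.INTER_CUBIC);cv2.imwrite("pics/rail.png",c)
E
```

```text
slim 121 [ 0.4099 -0.3757  0.106 ] [ 0.4107 -0.3762  0.0225]
round 201 [ 0.4154 -0.2613  0.0983] [ 0.4155 -0.2615  0.0288]
wide 266 [ 0.5639 -0.1204  0.1103] [ 0.5641 -0.1205  0.0333]
square 282 [ 0.4279 -0.1187  0.1203] [ 0.4284 -0.1191  0.0363]
tin 304 [ 0.508 -0.269  0.055] [ 0.5078 -0.2697  0.0377]
rail 1673 ((0.5507875680923462, 0.211653470993042), (0.36599570512771606, 0.13537266850471497), 36.982574462890625) [[0.3638873  0.15563616]
 [0.4453237  0.04749797]
 [0.7376878  0.26767078]
 [0.65625143 0.37580898]]
[[0.75, 0.064, 0.084], [0.729, 0.267, 0.055], [0.719, 0.265, 0.05], [0.71, 0.256, 0.054], [0.703, 0.248, 0.055], [0.695, 0.241, 0.055], [0.684, 0.237, 0.053], [0.676, 0.226, 0.052], [0.664, 0.221, 0.057], [0.657, 0.212, 0.051], [0.646, 0.208, 0.049], [0.638, 0.199, 0.056], [0.626, 0.192, 0.055], [0.619, 0.185, 0.052], [0.607, 0.177, 0.055], [0.6, 0.17, 0.051], [0.589, 0.167, 0.05], [0.581, 0.159, 0.051], [0.573, 0.15, 0.059], [0.562, 0.143, 0.059], [0.555, 0.14, 0.051], [0.547, 0.129, 0.052], [0.535, 0.125, 0.055], [0.528, 0.114, 0.054], [0.517, 0.11, 0.053], [0.509, 0.103, 0.052], [0.498, 0.094, 0.06], [0.49, 0.087, 0.058], [0.479, 0.085, 0.051], [0.472, 0.077, 0.055], [0.464, 0.066, 0.054], [0.457, 0.062, 0.053], [0.446, 0.058, 0.058]]
```

View pics/rail.png

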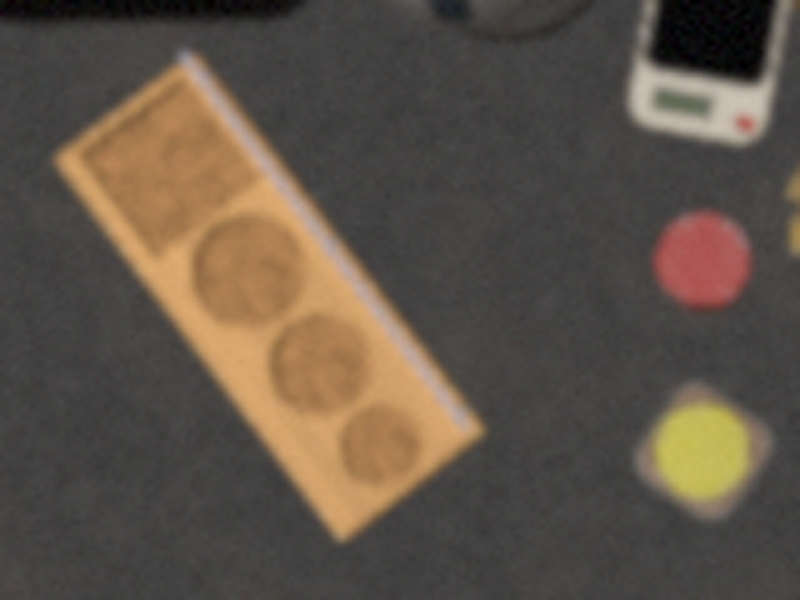

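Call:
carry_out(series="0.0326 0.0353 0.003 3;0.0326 0.0353 0.003 3;0.0326 0.0353 0.003 3;0.0326 0.0353 0.003 3;0.0326 0.0353 0.003 3;0.0326 0.0353 0.003 3;0.0326 0.0353 0.003 3;0.0326 0.0353 0.003 3.2;0 0 0 0;0 0 0 0", jaw=0.55)

```text
time: 1.95
tool_pos: [0.4105, -0.376, 0.2324]
tcp_rot: [2.978, 0.998, -0.001]
wrist_force: [-0.0, -0.3, -0.3]
width: 0.775
grip_force: 0.0
```

```bash
python3 - <<'E'
from h import *
im,d,X,K,P,M=cam("wrist");cv2.imwrite("pics/w1.png",im)
np.save("w1X.npy",X);np.save("w1I.npy",im)
c=eyes.get_calibration("wrist");print(np.array(c["T_tool_cam"]).round(3).tolist(),K[0,0])
s=bot.read_state();print(s["tool_pos"],s["tcp_rot"],s["width"],s["q"].round(2),s["wrist_force"],s["time"])
E
```

```text
[[0.001, -0.961, -0.278, 0.071], [1.0, 0.0, 0.001, -0.001], [-0.001, -0.278, 0.961, -0.167], [0.0, 0.0, 0.0, 1.0]] 280.85942392083257
[ 0.4100912  -0.37633507  0.23226065] [ 2.97905652e+00  9.96381726e-01 -7.90655557e-04] 0.7726086359932639 [-0.79  0.03  1.83 -0.    1.29  0.14] [0.28734738 0.36111176 0.75968317] 2.0
```

View pics/w1.png

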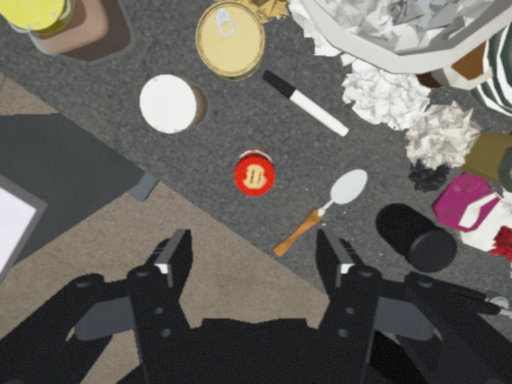

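```bash
cat >> h.py <<'E'
def lids(X,spec):
    for n,(x,y),h in spec:
        m=(abs(X[...,2]-h)<.006)&(np.hypot(X[...,0]-x,X[...,1]-y)<.05)
        p=X[m]
        if len(p)>20:
            (cx,cy),r=cv2.minEnclosingCircle(p[:,:2].astype(np.float32)); print(n,m.sum(),p[:,2].mean().round(4),p[:,:2].mean(0).round(4),np.round([cx,cy,r],4))
SPEC=[("slim",(.4105,-.376),.106),("round",(.4155,-.2615),.1),("wide",(.564,-.1205),.112),("square",(.4284,-.119),.122),("tin",(.5078,-.2697),.058)]
E
python3 - <<'E'
from h import *
X=np.load("w1X.npy"); lids(X,SPEC)
s=bot.read_state();Rm=R.from_rotvec(s["tcp_rot"]).as_matrix()
L=(X-s["tool_pos"])@Rm
for r in range(222,300,8):
  for c in (150,165,180,188,318,325,345): print(r,c,L[r,c].round(3).tolist() if abs(L[r,c,2])<.08 else '-',end=' ')
  print()
E
```

```text
slim 1293 0.1072 [ 0.4111 -0.375 ] [ 0.4105 -0.3755  0.022 ]
round 2609 0.0997 [ 0.4168 -0.2609] [ 0.4159 -0.2608  0.029 ]
square 1886 0.121 [ 0.4141 -0.133 ] [ 0.4185 -0.1305  0.031 ]
tin 4094 0.056 [ 0.5091 -0.2677] [ 0.5084 -0.2688  0.0379]
222 150 - 222 165 - 222 180 - 222 188 - 222 318 - 222 325 - 222 345 - 
230 150 - 230 165 - 230 180 [0.012, -0.038, -0.037] 230 188 [0.012, -0.034, -0.037] 230 318 [0.011, 0.032, -0.035] 230 325 [0.012, 0.035, -0.036] 230 345 - 
238 150 - 238 165 - 238 180 [0.012, -0.036, -0.045] 238 188 [0.008, -0.034, -0.037] 238 318 [0.007, 0.032, -0.036] 238 325 [0.012, 0.033, -0.046] 238 345 - 
246 150 - 246 165 [0.012, -0.04, -0.054] 246 180 [0.011, -0.034, -0.052] 246 188 [0.004, -0.034, -0.038] 246 318 [0.004, 0.032, -0.037] 246 325 [0.01, 0.032, -0.049] 246 345 [0.008, 0.043, -0.045] 
254 150 [0.008, -0.047, -0.054] 254 165 [0.012, -0.038, -0.061] 254 180 [0.009, -0.034, -0.054] 254 188 [0.0, -0.034, -0.039] 254 318 [-0.001, 0.033, -0.037] 254 325 [0.006, 0.032, -0.05] 254 345 [0.012, 0.038, -0.061] 
262 150 [0.008, -0.045, -0.06] 262 165 [0.011, -0.037, -0.066] 262 180 [0.005, -0.034, -0.055] 262 188 [-0.003, -0.034, -0.041] 262 318 [-0.004, 0.032, -0.039] 262 325 [0.003, 0.032, -0.052] 262 345 [0.013, 0.036, -0.068] 
270 150 [0.012, -0.04, -0.073] 270 165 [0.009, -0.036, -0.068] 270 180 [0.001, -0.034, -0.055] 270 188 [-0.008, -0.034, -0.042] 270 318 [-0.009, 0.032, -0.04] 270 325 [-0.001, 0.032, -0.053] 270 345 [0.01, 0.036, -0.069] 
278 150 - 278 165 [0.008, -0.035, -0.071] 278 180 [-0.003, -0.034, -0.056] 278 188 - 278 318 - 278 325 [-0.004, 0.032, -0.053] 278 345 [0.013, 0.032, -0.079] 
286 150 - 286 165 - 286 180 [-0.005, -0.034, -0.058] 286 188 - 286 318 - 286 325 [-0.008, 0.032, -0.054] 286 345 - 
294 150 - 294 165 - 294 180 [-0.009, -0.034, -0.059] 294 188 - 294 318 - 294 325 - 294 345 -
```

```bash
python3 - <<'E'
from h import *
im,d,X,K,P,M=cam("wrist")
s=bot.read_state();Rm=R.from_rotvec(s["tcp_rot"]).as_matrix()
L=(X-s["tool_pos"])@Rm
for r in (205,215,222,226,228,230,240,260,290,320,330,340,360,380):
  for c in (184,188,255,322): print(r,c,d[r,c].round(3),L[r,c].round(3).tolist(),im[r,c].tolist(),end=' | ')
  print()
sc=eyes.get_calibration("scene");i2,d2=eyes.read_camera("scene")
# scene view of the gripper: lowest points near the tool
_,_,X2,_,_,_=cam("scene")
L2=(X2-s["tool_pos"])@Rm
m=(abs(L2[...,0])<.06)&(abs(L2[...,1])<.07)&(L2[...,2]>-.12)&(L2[...,2]<.06)
q=L2[m]; print(m.sum()); print(np.histogram(q[:,2],np.arange(-.12,.06,.01)))
y,x=np.where(m);print(x.min(),x.max(),y.min(),y.max())
cv2.imwrite("pics/s1.png",cv2.resize(i2[y.min()-30:y.max()+40,x.min()-40:x.max()+40],None,fx=5,fy=5,interpolation=2))
E
```

```text
205 184 1.375 [-0.389, -0.34, 1.132] [115, 129, 137] | 205 188 1.377 [-0.39, -0.321, 1.134] [117, 131, 140] | 205 255 0.421 [-0.069, 0.002, 0.23] [100, 99, 98] | 205 322 0.422 [-0.07, 0.102, 0.231] [90, 94, 91] | 
215 184 1.394 [-0.443, -0.345, 1.136] [115, 127, 135] | 215 188 1.389 [-0.441, -0.324, 1.131] [117, 128, 137] | 215 255 0.426 [-0.086, 0.002, 0.231] [92, 92, 91] | 215 322 0.416 [-0.082, 0.101, 0.222] [108, 135, 167] | 
222 184 1.398 [-0.478, -0.346, 1.13] [119, 130, 140] | 222 188 1.397 [-0.478, -0.326, 1.129] [119, 131, 139] | 222 255 0.43 [-0.097, 0.002, 0.232] [92, 93, 93] | 222 322 0.429 [-0.097, 0.104, 0.231] [90, 92, 90] | 
226 184 1.406 [-0.501, -0.348, 1.132] [113, 125, 133] | 226 188 1.405 [-0.5, -0.328, 1.131] [118, 133, 139] | 226 255 0.431 [-0.104, 0.002, 0.231] [89, 91, 92] | 226 322 0.431 [-0.103, 0.104, 0.231] [102, 104, 103] | 
228 184 1.414 [-0.513, -0.35, 1.136] [109, 120, 128] | 228 188 1.409 [-0.512, -0.329, 1.132] [107, 117, 126] | 228 255 0.432 [-0.107, 0.002, 0.231] [96, 98, 97] | 228 322 0.433 [-0.107, 0.105, 0.232] [90, 92, 89] | 
230 184 0.143 [0.
[... 1649 characters left out ...]
014, -0.12] [34, 30, 28] | 
380 184 0.054 [0.021, -0.014, -0.125] [28, 27, 26] | 380 188 0.055 [0.02, -0.013, -0.125] [30, 32, 31] | 380 255 0.064 [0.012, -0.0, -0.118] [29, 34, 32] | 380 322 0.055 [0.02, 0.013, -0.125] [33, 33, 35] | 
494
(array([ 91, 100,  72,  82,  46,  26,  29,  25,  23,   0,   0,   0,   0,
         0,   0,   0,   0]), array([-1.20000000e-01, -1.10000000e-01, -1.00000000e-01, -9.00000000e-02,
       -8.00000000e-02, -7.00000000e-02, -6.00000000e-02, -5.00000000e-02,
       -4.00000000e-02, -3.00000000e-02, -2.00000000e-02, -1.00000000e-02,
       -5.55111512e-17,  1.00000000e-02,  2.00000000e-02,  3.00000000e-02,
        4.00000000e-02,  5.00000000e-02]))
276 318 140 166
```

View pics/s1.png

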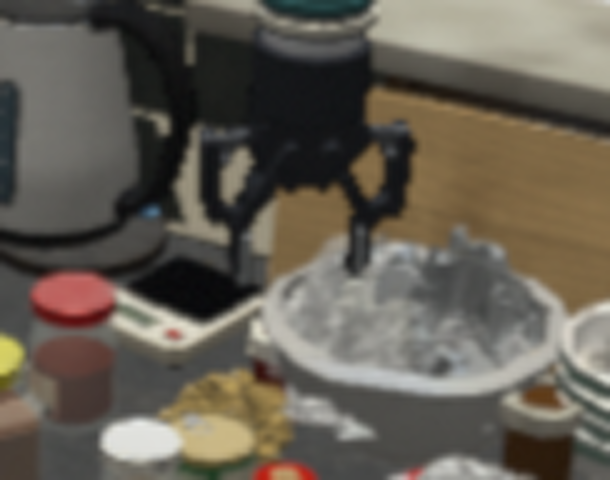

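Call:
carry_out(series="0 0 -0.04 0;0 0 -0.04 0;0 0 -0.04 0;0 0 -0.03 0;0 0 -0.02 0;0 0 -0.012 0;0 0 -0.006 0;0 0 0 0")

```text
time: 3.15
tool_pos: [0.4106, -0.3761, 0.0445]
tcp_rot: [2.979, 0.997, 0.0]
wrist_force: [-0.9, 0.4, -0.3]
width: 0.778
grip_force: 0.0
```

Call:
carry_out(series="0 0 0 0;0 0 0 0;0 0 0 0;0 0 0 0;0 0 0 0", jaw=-0.1, grip_force=30)

```text
time: 3.78
tool_pos: [0.4112, -0.3764, 0.0454]
tcp_rot: [2.978, 0.997, 0.001]
wrist_force: [-1.0, -0.1, 5.1]
width: 0.512
grip_force: 30.9
```

```bash
python3 - <<'E'
from h import *
im,d,X,K,P,M=cam("wrist");cv2.imwrite("pics/w2.png",im)
s=bot.read_state();Rm=R.from_rotvec(s["tcp_rot"]).as_matrix()
L=(X-s["tool_pos"])@Rm
print(s["width"]*85,s["grip_force"],s["wrist_force"],s["tool_pos"])
m=(abs(L[...,0])<.03)&(abs(L[...,1])<.035)&(L[...,2]>-.08)&(L[...,2]<.0)
print(np.histogram(L[m][:,2],np.arange(-.08,.0,.005)))
E
```

```text
43.44746108751387 30.89296979581377 [-0.56900895  0.61775603  5.85652934] [ 0.41126984 -0.3763484   0.04541165]
(array([ 586,  528,  278, 7724,  863,  813,  658,  433,  308,  577,  255,
        286,  184,  157,  147]), array([-0.08 , -0.075, -0.07 , -0.065, -0.06 , -0.055, -0.05 , -0.045,
       -0.04 , -0.035, -0.03 , -0.025, -0.02 , -0.015, -0.01 , -0.005]))
```

View pics/w2.png

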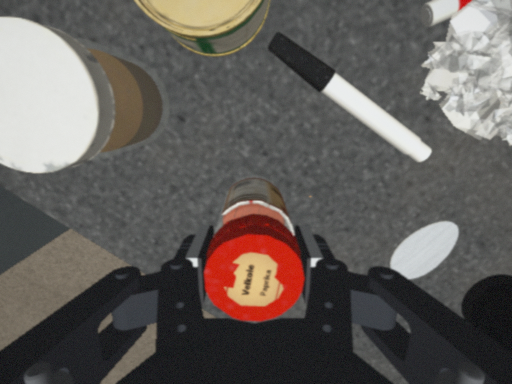

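Call:
carry_out(series="0 0 0.01 0;0 0 0.03 0;0 0 0.05 0;0 0 0.05 0;0 0 0.02 0;-0.0012 0.0484 0 0;-0.0012 0.0484 0 0;-0.0012 0.0484 0 0;-0.0012 0.0484 0 0;-0.0012 0.0484 0 0;-0.0012 0.0484 0 0;-0.0012 0.0484 0 0;-0.0012 0.0484 0 0;-0.0012 0.0484 0 0;0 0 0 0;0 0 0 0")

```text
time: 5.82
tool_pos: [0.3991, 0.0596, 0.2033]
tcp_rot: [2.978, 0.999, -0.003]
wrist_force: [0.2, 0.5, -0.9]
width: 0.513
grip_force: 31.2
```

```bash
cat > rail.py <<'E'
from h import *
im,d,X,K,P,M=cam("wrist");cv2.imwrite("pics/w3.png",im);np.save("w3X.npy",X);np.save("w3I.npy",im)
s=bot.read_state();print(s["tool_pos"],s["tcp_rot"],s["width"]*85,s["grip_force"],s["wrist_force"],s["q"].round(2),s["time"])
def proj(p): 
    q=(np.asarray(p)-P)@M; return (K[0,0]*q[0]/q[2]+K[0,2],K[1,1]*q[1]/q[2]+K[1,2])
a=np.deg2rad(36.98); ey=np.array([np.cos(a),np.sin(a)]); ex=np.array([ey[1],-ey[0]]); s0=np.array([.4358,.1250])
v=im.copy()
for t,r in ((0,.03),(.077,.038),(.167,.043),(.268,.0495)):
    c=s0+t*ey
    pts=[proj([*(c+r*(np.cos(u)*ex+np.sin(u)*ey)),.028]) for u in np.linspace(0,6.3,60)]
    cv2.polylines(v,[np.int32(np.round(np.array(pts)*8))],True,(255,0,0),1,shift=3)
cv2.imwrite("pics/w3v.png",v)
E
python3 rail.py
```

```text
[0.39931026 0.05911084 0.20353818] [ 2.97900244e+00  9.96953289e-01 -2.49493161e-03] 43.62299258610744 31.16375445516951 [-0.05558768  0.72264692 -1.20237131] [ 0.09 -0.27  2.14 -0.    1.27  1.01] 5.875
```

View pics/w3v.png

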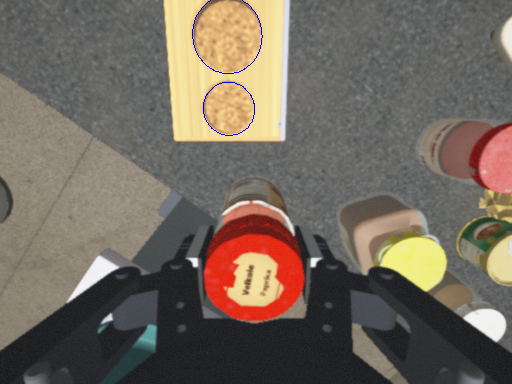

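Call:
carry_out(series="0.0182 0.0329 0 0;0.0183 0.0328 0 0;0 0 -0.03 0;0 0 -0.03 0;0 0 -0.03 0;0 0 -0.02 0;0 0 -0.014 0;0 0 -0.01 0;0 0 -0.006 0;0 0 -0.003 0;0 0 0 0")

```text
time: 7.25
tool_pos: [0.4366, 0.1256, 0.0615]
tcp_rot: [2.979, 0.998, 0.001]
wrist_force: [0.1, -0.5, -0.8]
width: 0.513
grip_force: 31.3
```

Call:
carry_out(series="0 0 -0.001 0;0 0 -0.001 0;0 0 -0.001 0;0 0 0 0")

```text
time: 7.75
tool_pos: [0.4362, 0.1255, 0.0582]
tcp_rot: [-2.979, -0.997, 0.0]
wrist_force: [0.7, -1.2, -0.5]
width: 0.514
grip_force: 31.3
```

Call:
carry_out(series="0 0 -0.001 0;0 0 -0.001 0;0 0 0 0")

```text
time: 8.12
tool_pos: [0.4368, 0.1258, 0.0575]
tcp_rot: [-2.979, -0.997, -0.001]
wrist_force: [-2.3, -0.2, 7.7]
width: 0.512
grip_force: 31.9
```

Call:
carry_out(series="0 0 0 0;0 0 0 0;0 0 0 0;0 0 0.02 0;0 0 0.05 0;0 0 0.05 0;-0.0026 -0.0483 0 0;-0.0026 -0.0483 0 0;-0.0026 -0.0483 0 0;-0.0026 -0.0483 0 0;-0.0026 -0.0483 0 0;-0.0026 -0.0483 0 0;-0.0025 -0.0483 0 0;-0.0025 -0.0483 0 0;0 0 0 0;0 0 0 0", jaw=0.6)

```text
time: 10.12
tool_pos: [0.4153, -0.2604, 0.1758]
tcp_rot: [-2.978, -0.996, 0.001]
wrist_force: [-0.4, -0.5, 0.2]
width: 0.799
grip_force: 0.0
```

```bash
cat > ck.py <<'E'
from h import *
im,d,X,K,P,M=cam("wrist");lids(X,SPEC)
s=bot.read_state();print(s["tool_pos"],R.from_rotvec(s["tcp_rot"]).as_matrix()[:2,0].round(3),s["width"]*85,s["wrist_force"],s["q"].round(2),s["time"])
im,d,X,K,P,M=cam("top")
lids(X,[("wslim",(.4358,.125),.118),("wround",(.4973,.1713),.112),("wwide",(.5692,.2255),.124),("wsq",(.6499,.2862),.134)]+SPEC[1:])
E
python3 ck.py
```

```text
round 3061 0.0998 [ 0.4172 -0.2596] [ 0.4159 -0.2602  0.029 ]
square 7477 0.1214 [ 0.4297 -0.1178] [ 0.4278 -0.1173  0.0379]
tin 4848 0.0561 [ 0.5093 -0.2684] [ 0.5082 -0.2686  0.0377]
[ 0.41545602 -0.25994993  0.17588492] [0.798 0.602] 68.06238690092346 [-0.53839703  0.80959805 -0.43524409] [-0.61 -0.07  2.03  0.    1.18  0.31] 10.175
wslim 120 0.1175 [0.4351 0.125 ] [0.4354 0.1249 0.0218]
wide 243 0.1107 [ 0.5641 -0.121 ] [ 0.5636 -0.1206  0.0332]
square 266 0.1207 [ 0.4271 -0.1185] [ 0.4283 -0.1182  0.0363]
tin 168 0.056 [ 0.5179 -0.2663] [ 0.5087 -0.2692  0.0372]
```

Call:
carry_out(series="0.0006 -0.0005 -0.03 0;0 0 -0.03 0;0 0 -0.03 0;0 0 -0.018 0;0 0 -0.01 0;0 0 -0.006 0;0 0 0 0", jaw=0.8)

```text
time: 11.1
tool_pos: [0.4166, -0.2615, 0.0526]
tcp_rot: [2.979, 0.998, 0.0]
wrist_force: [0.2, -1.1, -0.3]
width: 0.9
grip_force: 0.0
```

Call:
carry_out(series="0 0 0 0;0 0 0 0;0 0 0 0;0 0 0 0;0 0 0 0", jaw=0.15, grip_force=40)

```text
time: 11.72
tool_pos: [0.417, -0.2618, 0.0535]
tcp_rot: [2.978, 0.997, 0.002]
wrist_force: [-1.7, 1.8, 6.5]
width: 0.642
grip_force: 42.5
```

```bash
python3 - <<'E'
from h import *
im,d,X,K,P,M=cam("wrist");cv2.imwrite("pics/w4.png",im)
s=bot.read_state();print(s["tool_pos"],s["width"]*85,s["grip_force"],s["wrist_force"])
E
```

```text
[ 0.41702032 -0.26181822  0.0535275 ] 54.54302082538485 42.490140932336544 [-1.52562027  1.27635826  6.9373231 ]
```

View pics/w4.png

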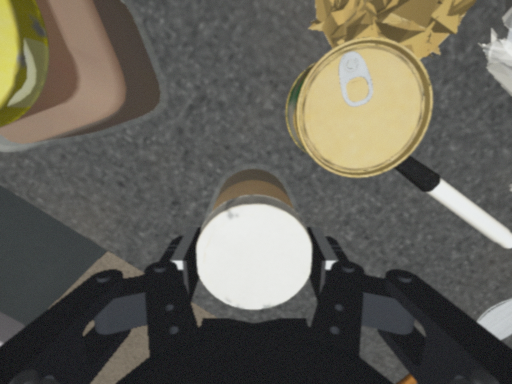

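Call:
carry_out(series="0 0 0.01 0;0 0 0.03 0;0 0 0.05 0;0 0 0.05 0;0 0 0.02 0;0.0089 0.0481 0 0;0.0089 0.0481 0 0;0.0089 0.0481 0 0;0.0089 0.0481 0 0;0.0089 0.0481 0 0;0.0089 0.0481 0 0;0.0089 0.0481 0 0;0.0089 0.0481 0 0;0.0091 0.0483 0 0;0 0 0 0;0 0 0 0")

```text
time: 13.78
tool_pos: [0.496, 0.1714, 0.2119]
tcp_rot: [2.978, 0.999, -0.002]
wrist_force: [1.4, -0.0, -2.0]
width: 0.646
grip_force: 43.7
```

```bash
python3 - <<'E'
from h import *
im,d,X,K,P,M=cam("wrist")
s=bot.read_state();print(s["tool_pos"],s["width"]*85,s["grip_force"],s["wrist_force"])
p=X[(abs(X[...,2]-s["tool_pos"][2]-.046)<.008)&(np.hypot(X[...,0]-s["tool_pos"][0],X[...,1]-s["tool_pos"][1])<.033)];print(cv2.minEnclosingCircle(p[:,:2].astype(np.float32)),p[:,2].mean())
E
```

```text
[0.49609623 0.17088205 0.21192503] 54.44527337585011 43.67471402048977 [ 0.88400512 -0.0358132  -2.39504219]
((0.4989302158355713, 0.17304742336273193), 0.032041650265455246) 0.2581913010605608
```

Call:
carry_out(series="0.001 0 -0.03 0;0 0 -0.03 0;0 0 -0.03 0;0 0 -0.02 0;0 0 -0.014 0;0 0 -0.01 0;0 0 -0.006 0;0 0 -0.003 0;0 0 0 0")

```text
time: 14.95
tool_pos: [0.4979, 0.1719, 0.0696]
tcp_rot: [2.979, 0.998, 0.001]
wrist_force: [0.1, 0.2, -3.1]
width: 0.644
grip_force: 43.7
```

Call:
carry_out(series="0 0 -0.001 0;0 0 -0.001 0;0 0 -0.001 0;0 0 -0.001 0;0 0 0 0")

```text
time: 15.58
tool_pos: [0.4979, 0.172, 0.0657]
tcp_rot: [-2.979, -0.997, -0.001]
wrist_force: [-0.4, -0.0, 0.0]
width: 0.641
grip_force: 43.9
```

Call:
carry_out(series="0 0 -0.001 0;0 0 0 0")

```text
time: 15.82
tool_pos: [0.4983, 0.1722, 0.0656]
tcp_rot: [-2.979, -0.997, -0.002]
wrist_force: [-2.3, 0.8, 5.7]
width: 0.643
grip_force: 44.5
```

Call:
carry_out(series="0 0 0 0;0 0 0 0;0 0 0 0;0 0 0.02 0;0 0 0.05 0;0 0 0.05 0;0.011 -0.0488 0 0;0.011 -0.0488 0 0;0.011 -0.0488 0 0;0.011 -0.0488 0 0;0.011 -0.0488 0 0;0.0107 -0.0488 0 0;0 0 0 0;0 0 0 0", jaw=0.9)

```text
time: 17.58
tool_pos: [0.5629, -0.1208, 0.1838]
tcp_rot: [-2.978, -0.996, 0.001]
wrist_force: [-0.2, -0.9, -0.4]
width: 0.944
grip_force: 0.0
```

```bash
python3 ck.py
```

```text
wide 4202 0.1119 [ 0.5661 -0.1188] [ 0.565  -0.1198  0.0333]
square 1724 0.1215 [ 0.4395 -0.1287] [ 0.4368 -0.1251  0.0332]
tin 2072 0.0563 [ 0.5016 -0.264 ] [ 0.5083 -0.2682  0.0383]
[ 0.56289362 -0.1202162   0.18392617] [0.798 0.602] 80.62001526454495 [-0.29195473 -0.07309908 -0.1278026 ] [-0.25  0.09  1.85  0.    1.2   0.67] 17.625
wslim 119 0.1177 [0.4351 0.1253] [0.4466 0.134  0.0356]
wround 189 0.1105 [0.4968 0.1718] [0.4963 0.1717 0.029 ]
wide 46 0.1104 [ 0.5399 -0.1217] [ 0.5455 -0.1182  0.0222]
square 101 0.1207 [ 0.4324 -0.109 ] [ 0.4302 -0.1191  0.0346]
tin 240 0.0557 [ 0.5072 -0.2698] [ 0.5087 -0.2691  0.0375]
```

Call:
carry_out(series="0.0014 0.0003 -0.03 0;0 0 -0.03 0;0 0 -0.03 0;0 0 -0.016 0;0 0 -0.009 0;0 0 -0.006 0;0 0 0 0")

```text
time: 18.55
tool_pos: [0.565, -0.1208, 0.0637]
tcp_rot: [2.979, 0.997, 0.001]
wrist_force: [0.2, -0.2, -1.1]
width: 0.954
grip_force: 0.0
```

Call:
carry_out(series="0 0 0 0;0 0 0 0;0 0 0 0;0 0 0 0;0 0 0 0", jaw=0.35, grip_force=50)

```text
time: 19.18
tool_pos: [0.5659, -0.121, 0.0649]
tcp_rot: [2.978, 0.997, 0.004]
wrist_force: [-0.7, 1.0, 5.7]
width: 0.74
grip_force: 56.0
```

Call:
carry_out(series="0 0 0.01 0;0 0 0.03 0;0 0 0.05 0;0 0 0.05 0;0 0 0.02 0;0.0005 0.0495 0 0;0.0005 0.0495 0 0;0.0005 0.0495 0 0;0.0005 0.0495 0 0;0.0005 0.0495 0 0;0.0005 0.0495 0 0;0.0005 0.0495 0 0;0 0 0 0;0 0 0 0")

```text
time: 20.92
tool_pos: [0.5671, 0.2253, 0.2214]
tcp_rot: [2.978, 0.999, -0.005]
wrist_force: [2.0, -0.8, -3.7]
width: 0.736
grip_force: 56.6
```

Call:
carry_out(series="0.001 0 -0.03 0;0 0 -0.03 0;0 0 -0.03 0;0 0 -0.02 0;0 0 -0.014 0;0 0 -0.01 0;0 0 -0.006 0;0 0 -0.001 0;0 0 0 0")

```text
time: 22.05
tool_pos: [0.5697, 0.226, 0.0829]
tcp_rot: [-2.979, -0.998, -0.002]
wrist_force: [0.9, -0.4, -3.2]
width: 0.736
grip_force: 56.6
```

Call:
carry_out(series="0 0 -0.001 0;0 0 -0.001 0;0 0 -0.001 0;0 0 -0.001 0;0 0 0 0")

```text
time: 22.68
tool_pos: [0.569, 0.2257, 0.0781]
tcp_rot: [2.979, 0.997, -0.001]
wrist_force: [0.4, -0.3, -3.9]
width: 0.736
grip_force: 56.6
```

Call:
carry_out(series="0 0 -0.001 0;0 0 -0.001 0;0 0 -0.001 0;0 0 0 0")

```text
time: 23.18
tool_pos: [0.57, 0.2262, 0.0771]
tcp_rot: [-2.979, -0.997, -0.003]
wrist_force: [-1.9, -1.3, 5.8]
width: 0.738
grip_force: 57.4
```

Call:
carry_out(series="0 0 0 0;0 0 0 0;0 0 0 0;0 0 0.02 0;0 0 0.05 0;0 0 0.05 0;-0.0177 -0.043 0.003 0;-0.0177 -0.043 0.003 0;-0.0177 -0.043 0.003 0;-0.0177 -0.043 0.003 0;-0.0177 -0.043 0.003 0;-0.0177 -0.043 0.003 0;-0.0177 -0.043 0.003 0;-0.0177 -0.043 0.003 0;0 0 0 0;0 0 0 0", jaw=0.9)

```text
time: 25.18
tool_pos: [0.428, -0.1182, 0.2203]
tcp_rot: [2.979, 0.996, 0.003]
wrist_force: [-0.8, 0.0, 1.3]
width: 0.945
grip_force: 0.0
```

```bash
python3 ck.py; python3 - <<'E'
from h import *
im,d,X,K,P,M=cam("wrist");cv2.imwrite("pics/w5.png",im);np.save("w5X.npy",X)
D=np.hypot(X[...,0]-.428,X[...,1]+.1185)
print(np.histogram(X[...,2][(D<.065)],np.arange(0,.13,.01)))
for lo,hi in ((.06,.11),(.08,.11),(.095,.115)):
    p=X[(D<.065)&(X[...,2]>lo)&(X[...,2]<hi)]
    if len(p)>30: print(lo,len(p),cv2.minAreaRect(p[:,:2].astype(np.float32)))
E
```

```text
square 3723 0.1217 [ 0.4295 -0.1162] [ 0.4281 -0.1169  0.0376]
tin 2941 0.0563 [ 0.5089 -0.2684] [ 0.508  -0.2683  0.0383]
[ 0.42807299 -0.11773019  0.22002353] [0.798 0.602] 80.80532297050121 [-0.86195232  0.30090025  0.40905162] [-0.32 -0.2   2.06  0.    1.28  0.6 ] 25.225
wslim 118 0.1172 [0.4354 0.1252] [0.4354 0.1256 0.0219]
wround 186 0.1104 [0.4963 0.1723] [0.4964 0.1724 0.0293]
wwide 262 0.1224 [0.568  0.2257] [0.5678 0.2257 0.0337]
tin 254 0.0559 [ 0.5077 -0.2692] [ 0.5076 -0.2698  0.0375]
(array([1745,   26,   32,   28,   34,   39,   40,   96,  940,  379,   65,
        328]), array([0.  , 0.01, 0.02, 0.03, 0.04, 0.05, 0.06, 0.07, 0.08, 0.09, 0.1 ,
       0.11, 0.12]))
0.06 1520 ((0.42931270599365234, -0.11589121073484421), (0.07960863411426544, 0.08212494850158691), 54.78425216674805)
0.08 1384 ((0.4290987551212311, -0.11584694683551788), (0.07897238433361053, 0.08192188292741776), 54.34245681762695)
0.095 158 ((0.44598445296287537, -0.10206568986177444), (0.023564385250210762, 0.06446526199579239), 38.34857940673828)
```

View pics/w5.png

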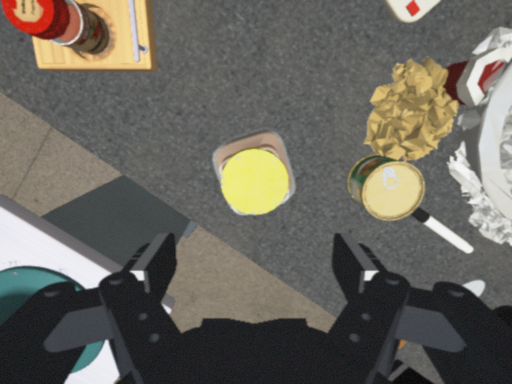

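```bash
python3 - <<'E'
from h import *
for X in (np.load("w5X.npy"),np.load("topX.npy")):
    p=X[(np.hypot(X[...,0]-.428,X[...,1]+.118)<.05)&(X[...,2]>.117)];(c,r)=cv2.minEnclosingCircle(p[:,:2].astype(np.float32));print(len(p),c,r,p.mean(0))
E
```

```text
29482 (0.4283834993839264, -0.11779589205980301) 0.050034426152706146 [ 0.43753588 -0.11036461  0.29588073]
248 (0.42844513058662415, -0.1190791055560112) 0.03633537515997887 [ 0.42817939 -0.11847668  0.12087017]
```

Call:
carry_out(series="0 0 0 8.5;0 0 0 8.5;0 0 0 0;0 0 0 0")

```text
time: 25.82
tool_pos: [0.4278, -0.1177, 0.2192]
tcp_rot: [-2.8, -1.425, 0.0]
wrist_force: [0.3, 0.4, -0.0]
width: 0.949
grip_force: 0.0
```

Call:
carry_out(series="0 0 -0.04 0;0 0 -0.04 0;0 0 -0.03 0;0 0 -0.02 0;0 0 -0.01 0;0 0 -0.006 0;0 0 -0.003 0;0 0 0 0")

```text
time: 26.82
tool_pos: [0.428, -0.1184, 0.0708]
tcp_rot: [2.798, 1.426, 0.001]
wrist_force: [0.2, 0.1, -0.5]
width: 0.949
grip_force: 0.0
```

Call:
carry_out(series="0 0 0 0;0 0 0 0;0 0 0 0;0 0 0 0;0 0 0 0", jaw=0.35, grip_force=60)

```text
time: 27.45
tool_pos: [0.4281, -0.1184, 0.072]
tcp_rot: [2.798, 1.427, 0.001]
wrist_force: [-3.2, 1.0, 9.8]
width: 0.765
grip_force: 63.2
```

```bash
python3 - <<'E'
from h import *
im,d,X,K,P,M=cam("wrist");cv2.imwrite("pics/w6.png",im)
s=bot.read_state();print(s["tool_pos"],s["width"]*85,s["grip_force"],s["wrist_force"])
E
```

```text
[ 0.42804553 -0.11835111  0.07202511] 65.04758881830627 63.248559511257554 [-3.60430476  0.83374355  8.43232544]
```

View pics/w6.png

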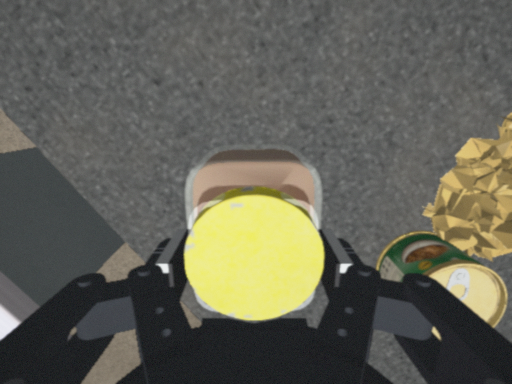

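Call:
carry_out(series="0 0 0.01 0;0 0 0.03 0;0 0 0.05 0;0 0 0.05 0;0 0 0.03 0;0.0222 0.0405 0 -1.7;0.0222 0.0405 0 -1.7;0.0222 0.0405 0 -1.7;0.0222 0.0405 0 -1.7;0.0222 0.0405 0 -1.7;0.0222 0.0405 0 -1.7;0.0222 0.0405 0 -1.7;0.0222 0.0405 0 -1.7;0.0222 0.0405 0 -1.7;0.0222 0.0405 0 -1.7")

```text
time: 29.38
tool_pos: [0.6497, 0.2879, 0.2394]
tcp_rot: [2.979, 0.996, -0.003]
wrist_force: [0.6, -0.3, -4.1]
width: 0.763
grip_force: 64.0
```

Call:
carry_out(series="0 0 0 0;0 0 0 0")

```text
time: 29.62
tool_pos: [0.6489, 0.2864, 0.2391]
tcp_rot: [2.978, 0.998, -0.004]
wrist_force: [-0.8, -1.1, -3.4]
width: 0.767
grip_force: 64.1
```

```bash
python3 - <<'E'
from h import *
im,d,X,K,P,M=cam("wrist");cv2.imwrite("pics/w7.png",im)
s=bot.read_state();print(s["tool_pos"],s["width"]*85,s["grip_force"],s["wrist_force"],R.from_rotvec(s["tcp_rot"]).as_matrix().round(3).tolist())
im,d,X,K,P,M=cam("top")
p=X[(X[...,2]>.17)&(X[...,2]<.32)&(np.hypot(X[...,0]-.65,X[...,1]-.286)<.07)];print(len(p))
E
```

```text
[0.64890053 0.28595285 0.23947913] 65.2754677572424 64.07875712390705 [-6.44439475e-01  1.98515606e-03 -5.00766040e+00] [[0.798, 0.602, -0.002], [0.602, -0.798, -0.001], [-0.002, -0.0, -1.0]]
690
```

View pics/w7.png

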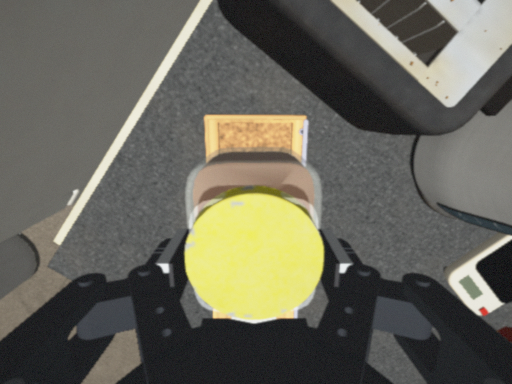

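Call:
carry_out(series="0.0005 0 -0.04 0;0 0 -0.04 0;0 0 -0.03 0;0 0 -0.015 0;0 0 -0.008 0;0 0 -0.004 0;0 0 -0.004 0;0 0 -0.003 0;0 0 -0.003 0;0 0 0 0")

```text
time: 30.98
tool_pos: [0.6499, 0.2867, 0.093]
tcp_rot: [-2.979, -0.998, 0.001]
wrist_force: [0.4, 0.1, -4.1]
width: 0.761
grip_force: 64.7
```

Call:
carry_out(series="0 0 -0.002 0;0 0 -0.002 0;0 0 -0.001 0;0 0 0 0")

```text
time: 31.48
tool_pos: [0.65, 0.2867, 0.0881]
tcp_rot: [2.979, 0.997, -0.001]
wrist_force: [-0.1, -0.6, -4.5]
width: 0.759
grip_force: 64.7
```

Call:
carry_out(series="0 0 -0.001 0;0 0 -0.001 0;0 0 -0.001 0;0 0 -0.001 0;0 0 0 0")

```text
time: 32.1
tool_pos: [0.6504, 0.2869, 0.0852]
tcp_rot: [-2.979, -0.997, -0.001]
wrist_force: [-2.1, -1.0, 0.3]
width: 0.761
grip_force: 65.8
```

Call:
carry_out(series="0 0 -0.001 0;0 0 0 0")

```text
time: 32.35
tool_pos: [0.6507, 0.2871, 0.0852]
tcp_rot: [-2.979, -0.997, -0.003]
wrist_force: [-2.8, -0.8, 4.7]
width: 0.758
grip_force: 66.8
```

Call:
carry_out(series="0 0 0 0;0 0 0 0;0 0 0 0;0 0 0.02 0;0 0 0.05 0;0 0 0.05 0;-0.04 -0.04 0.02 0;-0.04 -0.04 0 0;-0.04 -0.04 0 0;-0.04 -0.04 0 0;-0.04 -0.04 0 0;0 -0.05 0 0;0 -0.05 0 0;0 0 0 0", jaw=0.9)

```text
time: 34.1
tool_pos: [0.4504, -0.016, 0.2251]
tcp_rot: [2.98, 0.989, 0.004]
wrist_force: [0.7, -0.4, -0.2]
width: 0.95
grip_force: 0.0
```

```bash
python3 ck.py; python3 - <<'E'
from h import *
im,d,X,K,P,M=cam("top")
cv2.imwrite("pics/fin.png",cv2.resize(im[130:250,110:310],None,fx=4,fy=4,interpolation=2))
E
```

```text
tin 2464 0.0564 [ 0.5089 -0.2682] [ 0.5088 -0.2685  0.0385]
[ 0.45050436 -0.0144358   0.22486391] [0.801 0.599] 80.78239217230156 [-0.17052237  0.40384439  0.44971128] [-0.09 -0.18  2.04  0.    1.29  0.84] 34.15
wround 122 0.1102 [0.4996 0.1801] [0.4965 0.1727 0.0285]
wwide 263 0.1226 [0.5683 0.2249] [0.5688 0.2251 0.0338]
wsq 271 0.1324 [0.6485 0.2853] [0.6496 0.2865 0.0364]
tin 253 0.0558 [ 0.5079 -0.269 ] [ 0.5075 -0.2696  0.0374]
```

View pics/fin.png

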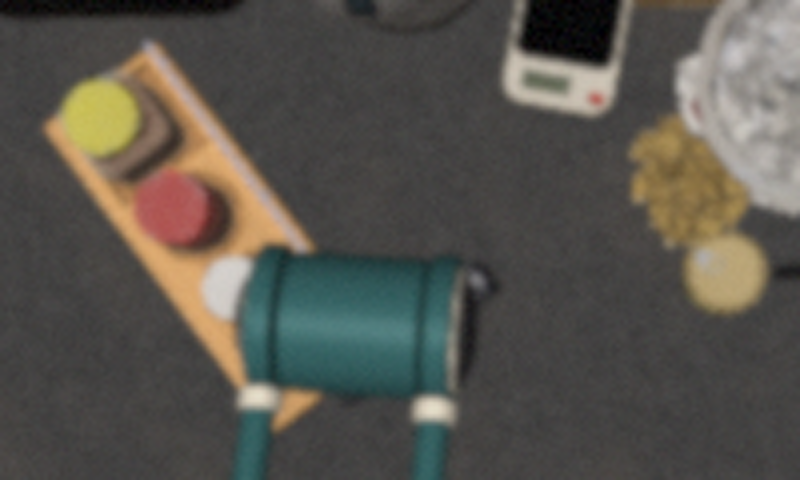

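The picture shows the square (100,117), wide (175,208) and white (230,288) jars upright in their wells and the tin in place; the wrist hides the slim jar, so I move off to see it.

Call:
carry_out(series="0 -0.05 0 0;0 -0.05 0 0;0 -0.05 0 0;0 -0.05 0 0;0 0 0 0;0 0 0 0")

```text
time: 35.0
tool_pos: [0.4505, -0.2119, 0.2232]
tcp_rot: [-2.977, -0.999, -0.0]
wrist_force: [0.2, 0.5, 0.0]
width: 0.953
grip_force: 0.0
```

```bash
python3 ck.py && python3 -c "
from workcell import bot
print(bot.finish_job())"
```

```text
tin 3096 0.0562 [ 0.5089 -0.2687] [ 0.5082 -0.2686  0.0376]
[ 0.4504949 -0.2115883  0.2232207] [0.797 0.604] 80.74863296054765 [ 0.31868301 -0.41773219  0.67117274] [-0.49 -0.08  1.95  0.    1.27  0.43] 35.05
wslim 122 0.1176 [0.4357 0.1254] [0.4447 0.1361 0.0357]
wround 197 0.1106 [0.4964 0.1721] [0.4963 0.1722 0.029 ]
wwide 254 0.1224 [0.5682 0.2254] [0.5683 0.2258 0.0338]
wsq 271 0.1325 [0.6476 0.2852] [0.6456 0.2863 0.0372]
tin 53 0.0561 [ 0.531  -0.2818] [ 0.5255 -0.2791  0.0299]
the job is handed in; nothing more can be done
None
```

All four jars stand upright in their matching wells, down on the cork; the tin was not moved, and the job was handed in at about 35 s of the 106 s limit.

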